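# Lock the peg basket into its lever-arch keeper

### The job

Lock the lidded peg basket into the lever-arch keeper so that it cannot walk off the shelf when the washing machine spins: slide the keeper's safety tab aside, lift the lever until the two arches spring fully open, bring the upright basket squarely into the bay, slotted foot first, until the foot is flat on the shelf and fully back against the keeper's block, then press the lever right down so that the arches close through the slots. Leave everything else on the shelf where it stands, and let go of everything at the end.

Things in the scene. Friction and masses are not known exactly. Their poses are not given: they have to be found in the camera images.
- keeper: lever-arch keeper, grey metal fixture fixed to the shelf, place and yaw vary. Origin on the shelf under its shaft (shaft along y at z = 50 mm); z up; the basket enters the bay moving along keeper +x. The lever arm is at y = -120 mm; the safety tab's housing fills x -65 to -15, y -230 to -140, 58 mm high
- keeper_face (a point): middle of the front face of the keeper's block, at keeper (-12, 0, 6) mm, axes as the keeper's. The basket's foot comes to rest against this face. The block is 38 mm high (63 mm at the bearings) and 160 mm wide along y
- arches (a point): point on the shelf midway between the closed ends of the two arches, at keeper (-55, 0, 0) mm; does not move. The arches are of 8 mm wire at y = +35 and -35 mm and turn with the lever. Closed, they come down to 2 mm above the shelf; open, their ends are about 70 mm above it and reach keeper x = -70 mm, so that only the basket's low foot passes under them
- lever (a joint): angle of lever and arches about the shaft, rad: 0 = lever down, arches closed; 1.0 = lever up, arches open. An over-centre spring snaps it to the nearer end from about 0.5 (0.4 N m at each end, about 3 N at the crossbar). With the tab locked it lifts at most about 0.1. If an arch lands on the foot and not in a slot it stops near 0.18
- lever_bar (a point): centre of the round steel crossbar at the lever's free end, 14 mm thick, 60 mm long along keeper y. Lever down: at keeper (-120, -120, 62) mm with free space between it and the shelf. Lever up: about (-55, -120, 158) mm. The straight arm from the shaft to it is 8 mm thick, 18 mm wide
- tab (a joint): travel of the safety tab, m: 0 = locked (its tongue lies over the lever arm), 0.030 = fully released. It slides along keeper -y against about 1.5 N of friction and stays where it is left. The lever is free beyond 0.020
- tab_fin (a point): centre of the safety tab's upright aluminium fin: 36 mm along keeper x, 10 mm thick along y, its top 106 mm above the shelf; at keeper (-40, -155, 88) mm when locked. It stands on a flat tongue, 80 mm long along y, whose top is 70 mm above the shelf
- basket_centre (a point): centre of the loose lidded peg basket (0.25 to 0.5 kg), 55 mm above its underside; x points to its slotted foot. Body 90 (x) x 120 (y) x 75 mm; the lid is fixed, 96 x 126 mm, its top 83 mm above the underside. Over this point the lid carries an upright grip fin, 12 mm thick along x, 64 mm along y, 83 to 113 mm above the underside
- basket_foot (a point): middle of the end edge of the basket's flat foot, 118 mm along basket x from the centre, 6 mm above the underside, axes as the basket's. The foot is 12 mm thick, 124 mm wide, 73 mm long beyond the body. Its two slots at y = +35 and -35 mm are 28 mm wide and begin 23 mm before this edge, 43 mm long. Home: this point on keeper_face
- spray: closed spray bottle, 68 mm round, 188 mm tall with its trigger head; it stands at one side of the keeper while the basket stands at the other. Bystander; origin at its middle, underside
- brush: stain brush with wooden handle, 180 mm long, lying behind the keeper. Bystander; origin at the underside
- clip: stainless steel spring-clip peg, 95 mm long, 20 mm tall, lying close beside the keeper's left (+y) end. Bystander; origin at its middle, underside
- dish: shallow ceramic coin dish, 90 mm round, 28 mm tall. Bystander; origin at its middle, underside
- jar: white lidded jar, 76 mm round, 120 mm tall. Bystander; origin at its middle, underside
- cup: white measuring cup, 64 mm round, 60 mm tall, between the robot and the keeper. Bystander; origin at its middle, underside
Not all that is in view belongs to the job. There is more than one size of the part that bears basket_centre; the job needs the smaller.

How it is judged (in metres and radians):
On the way, in this order (a step that is already met when the one before it is completed fails the run):
1. the safety tab is slid clear of the lever (value of joint tab above 0.02 m), for 0.1 s.
2. the lever is up and the arches are open (value of joint lever above 0.88 rad), for 0.2 s.
3. the basket is home against the block while the arches are open (x of basket_foot in the frame of keeper above -0.02 m and y of basket_foot in the frame of keeper between -0.012 and 0.012 m and angle between the x axis of basket_centre and the x axis of keeper, either way round below 0.12 rad and height (world z) of basket_foot below 0.012 m and angle between basket_centre's own z axis and vertical below 0.06 rad and value of joint lever above 0.8 rad), for 0.2 s.
At the end, for the whole second after the job is handed in: The lever is down within 0.06 rad of its closed stop, with the arches through the slots; the basket stands upright (within 0.06 rad) and flat on the shelf, its foot within 8 mm of the keeper's block, within 12 mm of the middle and square within 0.12 rad; everything is released (x of basket_foot in the frame of keeper above -0.02 m and y of basket_foot in the frame of keeper between -0.012 and 0.012 m and angle between the x axis of basket_centre and the x axis of keeper, either way round below 0.12 rad and height (world z) of basket_foot below 0.012 m and angle between basket_centre's own z axis and vertical below 0.06 rad and value of joint lever below 0.06 rad); the robot touches nothing.
It fails at once if a bystander is moved by more than 30 mm (distance of any of spray, brush, clip, dish, jar, cup from where it was at the start of the episode above 0.03 m).
It fails at once if the basket is tipped by more than 0.4 rad (angle between basket_centre's own z axis and vertical above 0.4 rad).
It also fails if it takes over 72 s, if anything falls off the work surface, if the arm or the gripper's body presses on something with over 40 N, if the wrist force passes 120 N, or if a joint passes its speed limit or range.

### The arm

A 6-joint arm with a two-finger parallel gripper is mounted at the origin on the work surface. World frame = base frame: x ahead of the robot, y to its left, z up, the work surface at z = 0. Lengths are in m, angles in degrees, forces in N, time in s.
With the tool pointing down it reaches from about 0.4 to 0.825 m from the base axis. Payload 7 kg.
Tool frame: the origin (TCP) lies on the centre line of the jaws, within the pads' length; the fingertips stand 11 mm ahead of it and the grasp point (between the pads) lies 8 mm behind it; z points along the fingers, y is the line along which they close (so a half turn about z gives the same grasp; the last joint's range is limited). The gripper opens to 88 mm and grips with 3 to 60 N. Pads are 19 mm wide; open, the fingers measure 130 mm over their backs; the gripper's body (78 mm by 193 mm) begins 47 mm behind the grasp point.
Start: joints at [82.798, 20.546, 0.682, 0, -70.136, -16.507], TCP at [0.271, 0.618, 0.238] pointing down, gripper open.
Joint ranges: [-176.03, 176.03], [-82.01, 121.73], [-58.28, 71.71], [-173.87, 95.51], [-174.79, -0.11], [-173.66, 173.66]. Speed limits (degrees/s): [136.94, 136.94, 172.46, 180, 180, 180].

### API

Orientations are given as [roll, pitch, yaw] about the fixed x, y, z axes, in that order (R = Rz(yaw) Ry(pitch) Rx(roll)).
In Python, from plant import r, capture, camera_model, job gives the robot as it stands.
- The arm moves only by the tool drive_tool, never from a script. Its argument "increments" is a list that holds one entry, the list of rows, each a list of 5 numbers: the gripper's target within -1 to 1 (fully open at 1, half-way at 0, shut at -1), then the shift along the tool's x, y, z scaled (see below), then the turn about the tool's z scaled (see below). In form: [[[gripper, tx, ty, tz, roll], ...]]. A call has 1 to 5 rows; each row is the pose to reach, as a shift and turn from the pose commanded when the call began, along the tool's axes at that moment, turning the shorter way round; what a row does not reach only later rows make up. The controller multiplies each number of a shift by 120 mm and each number of a turn by 360 degrees. A row lasts 1/8 s, in which the tool goes at most 62.5 mm and 10.7 degrees, less where a joint would pass 70% of its speed; a pose out of reach is approached as far as the arm can. A call with a number of a shift or a turn outside -1 to 1 is refused whole. A call with a gripper value outside its range is refused whole. The fingers move at their own pace and stop on an object; "squeeze" is the grip in N (left out, the last holds). Time passes only in rows, so rows that repeat a pose let the fingers close. It gives the time, the measured TCP pose, the force, the opening and the grip force at its end, in the units of the state.
- r.get_state(): the state, without advancing time (a new reading comes with each control period).
- capture(name): name is "side" or "top" or "wrist"; returns the picture (384x512x3 uint8, red, green, blue); there is no depth.
- camera_model(name): a dict with "camera_matrix" (3x3 intrinsics, pixels), "k1" (the pictures are not rectified: a ray, as slopes to the right and down, at radius r is drawn at 1 + k1 r^2 times it, then the intrinsics apply), "rvec" (rotation vector, rad) and "tvec" (3), from world to camera coordinates, as OpenCV has them. Camera axes: x right, y down, z forward; pixel columns grow to the right and rows downward; lengths in m; the calibration is good to about 2 mm. A picture is of the moment at which its call begins: read the wrist's pose just before it. camera_model takes no time and is no camera call; for the wrist camera it gives the pose at the moment of the call.
- job.close_job(): hands the job in; it is judged then, once.
The state is a dict: "time_s": time; "joints": joint angles; "qd": joint speeds; "joint_torque": joint torques, N m; "tcp_pos": TCP position; "eef_rot": TCP orientation; "contact_force": force on the tool from outside, world axes, zero at the start; "moment": the same for the moment, N m; "gripper_width": finger opening in m; "gripper_force": force on a finger pad.
Only numpy, scipy, OpenCV 4.12 (cv2) and the standard library are available. Lean on these libraries where they do the work, as an engineer would, in place of code of your own. Each camera call takes 0.05 s, during which the arm holds its last target. There are 200 camera calls.

## Working session

There is one attempt and no reset: what is moved stays moved. The work goes in short steps, Python scripts to look and compute and a tool call to move; the robot and the scene stay as the last step left them, time stands still between calls to the robot, and variables do not carry over. Pictures are saved under pics/ and viewed, at most 10 in all, crops included, and the job is handed in when it is done.

Besides the shell and the picture viewer there is one more tool, called after "Emit:" in YAML: its name, and indented under it one key for each argument. drive_tool: Moves the arm, as the interface text tells. Its arguments: {"type":"object","properties":{"increments":{"type":"array"},"squeeze":{"type":"number"}},"required":["increments"]}

```bash
mkdir -p pics
python3 - <<'E'
from plant import r,capture,camera_model
import cv2,numpy as np
s=r.get_state();print(s)
a=capture("top");b=capture("side")
for n in("top","side"):
    m=camera_model(n);print(n,m)
cv2.imwrite("pics/top.png",a[...,::-1]);cv2.imwrite("pics/side.png",b[...,::-1])
E
```

```text
{'time_s': 0.0, 'joints': array([ 8.27983865e+01,  2.05901877e+01,  6.33222708e-01, -2.00712676e-02,
       -7.01365268e+01, -1.65055551e+01]), 'qd': array([ 0.01026309,  0.02847781,  0.03453299, -0.06331677,  0.02346193,
        0.0908588 ]), 'joint_torque': array([-1.33876292e-03, -5.82723141e+01,  2.93048537e+01,  6.99690789e+00,
        6.72890237e-03, -1.82873127e-04]), 'tcp_pos': array([0.27123928, 0.61757923, 0.23663273]), 'eef_rot': array([ 1.79905000e+02, -8.47353387e-03, -2.37139967e+01]), 'contact_force': array([ 0.19903206,  0.10374397, -0.19018673]), 'moment': array([-0.06821245,  0.00254915,  0.03677342]), 'gripper_force': 0.0, 'gripper_width': 0.0876688046996441}
top {'camera_matrix': array([[494.53369311,   0.        , 259.7029429 ],
       [  0.        , 494.53369311, 192.50069508],
       [  0.        ,   0.        ,   1.        ]]), 'k1': 0.0387649311111867, 'rvec': array([ 2.15935314, -2.14699505,  0.13299767]), 'tvec': array([0.03009074, 0.55255478, 1.48066103])}
side {'camera_matrix': array([[482.0171    ,   0.        , 254.75079562],
       [  0.        , 482.0171    , 191.28818083],
       [  0.        ,   0.        ,   1.        ]]), 'k1': -0.17821409543786948, 'rvec': array([ 2.0302047 , -0.77137877,  0.41597798]), 'tvec': array([-0.3900115 ,  0.28893416,  1.17012789])}
```

View pics/top.png

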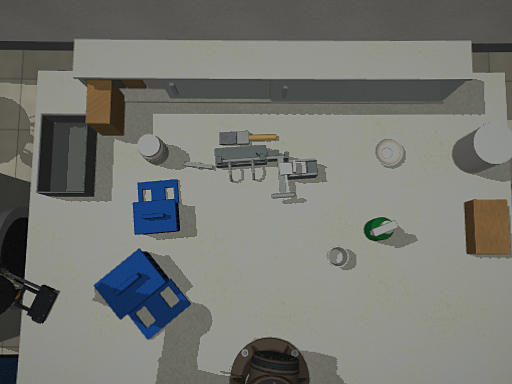

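View pics/side.png

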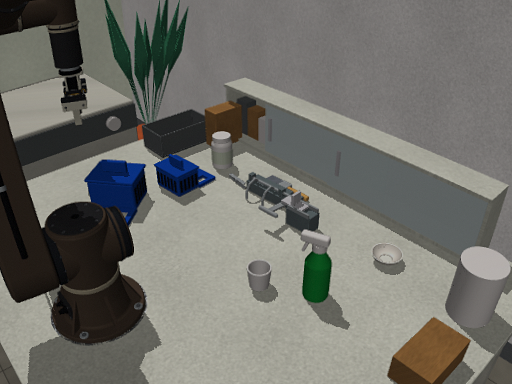

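The top view shows the keeper at about (245,160), with the lever crossbar at (284,195) and the tab at (297,168). There are two blue baskets: a small one at (157,208) with its foot facing up the picture, and a larger one at (140,290). The job needs the small one at (157,208). I'll check that in a close crop.

```bash
python3 - <<'E'
import cv2
a=cv2.imread("pics/top.png")[120:245,125:325]
cv2.imwrite("pics/topc.png",cv2.resize(a,None,fx=4,fy=4,interpolation=cv2.INTER_CUBIC))
E
cat > h.py <<'E'
import numpy as np,cv2
from plant import r,capture,camera_model
def ray(m,uv):
    K=m["camera_matrix"];R=cv2.Rodrigues(m["rvec"])[0];t=m["tvec"]
    d=np.array([m["k1"],0,0,0,0.])
    p=cv2.undistortPoints(np.array([[uv]],float),K,d)[0,0]
    return -R.T@t, R.T@np.array([p[0],p[1],1])
def at(m,uv,z):
    o,d=ray(m,uv);return (o+d*(z-o[2])/d[2])
def proj(m,P):
    return cv2.projectPoints(np.array(P,float).reshape(-1,3),m["rvec"],m["tvec"],m["camera_matrix"],np.array([m["k1"],0,0,0,0.]))[0][:,0]
def fr(x,y,yaw,P):  # local->world
    c,s=np.cos(yaw),np.sin(yaw);P=np.array(P,float).reshape(-1,3)
    return np.c_[x+c*P[:,0]-s*P[:,1],y+s*P[:,0]+c*P[:,1],P[:,2]]
E
```

```text
(no output)
```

View pics/topc.png

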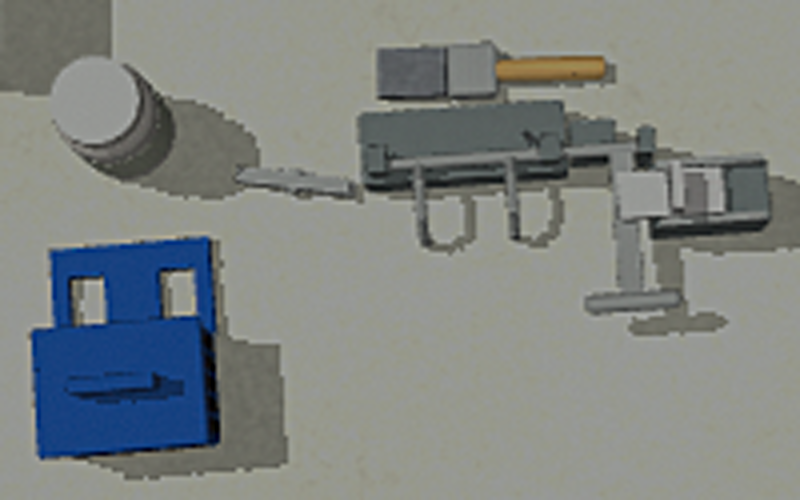

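Run:
```python
from h import *
from scipy.optimize import least_squares
m=camera_model("top")
px=lambda l:np.array(l)/4.+np.array([125,120])-0.375
L=[(-120,-90,62),(-120,-150,62),(-65,-230,58),(-15,-230,58),(-12,80,38),(-12,-80,38)]
U=px([(586,303),(683,297),(770,222),(768,160),(366,182),(566,174)])
f=lambda v:(proj(m,fr(*v,np.array(L)/1000.))-U).ravel()
s=least_squares(f,[.8,.05,0.05],loss='soft_l1');k=s.x;print("keeper",k,np.degrees(k[2]),np.round(s.fun.reshape(-1,2) if s.fun.size==12 else f(k),1))
to=lambda P:((proj(m,fr(*k,np.array(P)/1000.))+.375-[125,120])*4).round()
print("fin",to([(-40,-155,106)]),"arches",to([(-55,35,2),(-55,-35,2)]),fr(*k,[[-.04,-.155,.088],[-.12,-.12,.062],[-.055,-.12,.158],[-.13,0,.055]]))
L2=[(48,63,83),(48,-63,83),(-48,-63,83),(-48,63,83),(118,62,12),(118,-62,12),(0,32,113),(0,-32,113)]
U2=px([(33,333),(203,317),(216,442),(38,457),(51,250),(211,238),(65,380),(155,377)])
g=lambda v:(proj(m,fr(*v,np.array(L2)/1000.))-U2).ravel()
s=least_squares(g,[.6,.3,0.],loss='soft_l1');b=s.x;print("basket",b,np.degrees(b[2]),g(b).round(1))
for n,uv,z in(("cup",(338,252),.06),("spray",(381,229),.15),("jar",(149,147),.12),("clip",px((295,180)),.02)):print(n,at(m,uv,z))
```

```text
keeper [0.6533605  0.09184254 0.06323702] 3.623214447582602 [[ 1.4  0.4]
 [-2.9  0.7]
 [ 0.4  0.2]
 [-0.3 -0.5]
 [-0.9  0. ]
 [ 0.9 -0.9]]
fin [[675. 184.]] arches [[426. 241.]
 [515. 236.]] [[ 0.62323566 -0.06537544  0.088     ]
 [ 0.54118374 -0.03550099  0.062     ]
 [ 0.60605382 -0.03139332  0.158     ]
 [ 0.52362034  0.08362721  0.055     ]]
basket [0.47451639 0.34162736 0.09327597] 5.344319476553162 [-0.3 -1.1 -0.2 -0.8 -1.3  0.3  0.2  0.4  0.2 -0.1 -0.  -0.5  0.7  1.6
  0.4  0.4]
cup [ 0.37271939 -0.19994689  0.06      ]
spray [ 0.43661696 -0.30703186  0.15      ]
jar [0.67387253 0.35735632 0.12      ]
clip [0.64097984 0.22516052 0.02      ]
```

The crop confirms the small basket, and its lid and foot sizes match the fit. Estimated poses:
- **Keeper:** (0.653, 0.092), yaw 3.6°.
- **Basket:** (0.4745, 0.3416), yaw 5.3°.

I'm moving over to the tab now.

Emit:
drive_tool:
  increments:
    - [[1,0.44,0.43,0,0],[1,0.87,0.86,0,0],[1,0.87,0.86,0,0]]

```text
time_s: 0.48
tcp_pos: [0.3262, 0.4785, 0.2376]
eef_rot: [180.0, 0.0, -23.8]
contact_force: [-0.6, 0.7, 1.1]
gripper_width: 0.0876
gripper_force: 0.0
```

Emit:
drive_tool:
  increments:
    - [[1,0.44,0.43,0,0],[1,0.87,0.86,0,0],[1,0.87,0.86,0,0]]

```text
time_s: 0.85
tcp_pos: [0.3801, 0.3426, 0.2377]
eef_rot: [-180.0, 0.0, -23.8]
contact_force: [0.4, 0.8, -0.6]
gripper_width: 0.0875
gripper_force: 0.0
```

Emit:
drive_tool:
  increments:
    - [[1,0.44,0.43,0,0],[1,0.87,0.86,0,0],[1,0.87,0.86,0,0]]

```text
time_s: 1.23
tcp_pos: [0.4343, 0.2066, 0.2376]
eef_rot: [180.0, 0.0, -23.8]
contact_force: [0.2, 0.4, -0.5]
gripper_width: 0.0875
gripper_force: 0.0
```

Emit:
drive_tool:
  increments:
    - [[1,0.44,0.43,0,0],[1,0.87,0.86,0,0],[1,0.87,0.86,0,0]]

```text
time_s: 1.6
tcp_pos: [0.4887, 0.0701, 0.2374]
eef_rot: [180.0, 0.0, -23.8]
contact_force: [-0.7, 0.7, -0.6]
gripper_width: 0.0876
gripper_force: 0.0
```

Emit:
drive_tool:
  increments:
    - [[1,0.44,0.43,0,-0.025],[1,0.87,0.86,0,-0.05],[1,0.87,0.86,0,-0.076],[1,0.87,0.86,0,-0.076],[1,0.87,0.86,0,-0.076]]

```text
time_s: 2.22
tcp_pos: [0.542, -0.0639, 0.2372]
eef_rot: [-180.0, 0.0, 3.5]
contact_force: [0.4, 0.8, 0.2]
gripper_width: 0.0875
gripper_force: 0.0
```

Run:
```python
from h import *
m=camera_model("wrist");a=capture("wrist");s=r.get_state();print(s["tcp_pos"],s["eef_rot"],s["time_s"],s["joints"]);print(m)
import pickle;pickle.dump(m,open("w1.pkl","wb"));cv2.imwrite("pics/w1.png",a[...,::-1])
```

```text
[ 0.54189394 -0.06360597  0.23739666] [-1.79992226e+02  1.24837577e-02  3.57866953e+00] 2.275 [ 1.38792727e+01  8.39129577e+00 -1.57340060e+01 -1.08251795e-02
 -6.58855912e+01  7.97038196e+01]
{'camera_matrix': array([[276.63090469,   0.        , 262.69286615],
       [  0.        , 276.63090469, 187.77150237],
       [  0.        ,   0.        ,   1.        ]]), 'k1': -0.06649367501828185, 'rvec': array([-2.14517325,  2.01813589,  0.25643871]), 'tvec': array([-0.0963876 ,  0.48834699,  0.52310263])}
```

View pics/w1.png

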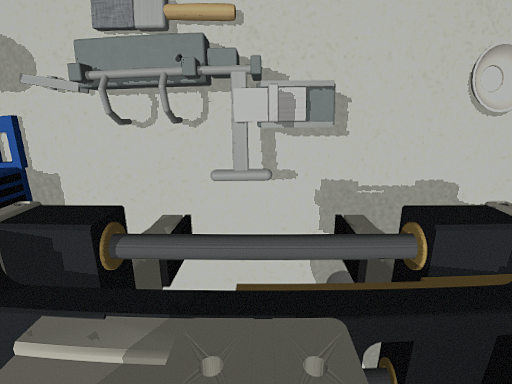

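The wrist view shows the lever bar from (211,175) to (271,174), the tab fin top near (272,103), and the arch ends at (126,121) and (179,121). I'll refit the keeper pose with these points.

Run:
```python
from h import *
from scipy.optimize import least_squares
import pickle
m=pickle.load(open("w1.pkl","rb"))
L=np.array([(-120,-90,62),(-120,-150,62),(-40,-155,106),(-15,-230,58),(-65,-230,58)])/1000.
U=np.array([(211,175),(271,174),(272.5,103),(334,82),(334,122)])
f=lambda v:(proj(m,fr(*v,L))-U).ravel()
s=least_squares(f,[.653,.092,.063],loss='soft_l1');k=s.x;print(k,np.degrees(k[2]),f(k).round(1))
print(fr(*k,[[-.04,-.155,.088],[-.12,-.12,.062],[-.055,-.12,.158],[-.13,0,.055]]))
k0=np.array([.65336,.09184,.06324]);print("old",f(k0).round(1))
print("arch",proj(m,fr(*k,[[-.055,.035,.004],[-.055,-.035,.004],[-.012,.08,.038]])).round(0))
a=cv2.imread("pics/w1.png")[30:190,50:350];cv2.imwrite("pics/w1c.png",cv2.resize(a,None,fx=2.6,fy=2.6,interpolation=cv2.INTER_CUBIC))
```

```text
[0.64963921 0.09188819 0.08141271] 4.664604500462735 [ 4.7  0.3 -4.9  0.3 -2.1 -0.6  1.7 -1.4  0.2  3.8]
[[ 0.62237674 -0.06585133  0.088     ]
 [ 0.53979541 -0.03747309  0.062     ]
 [ 0.60458012 -0.0321871   0.158     ]
 [ 0.5200698   0.08131622  0.055     ]]
old [ 3.  -1.4 -6.5 -0.5 -2.5 -1.5  1.7 -1.  -0.5  4.2]
arch [[129. 122.]
 [179. 120.]
 [ 77.  88.]]
```

View pics/w1c.png

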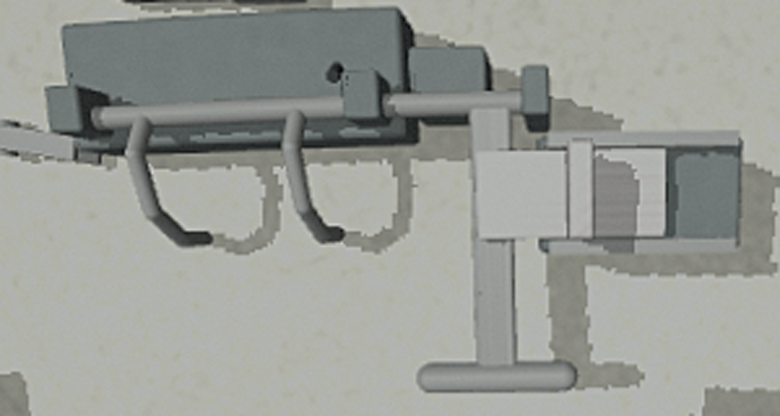

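Run:
```python
from h import *
from scipy.optimize import least_squares
import pickle
m=pickle.load(open("w1.pkl","rb"));t=camera_model("top")
L=np.array([(-120,-83,62),(-120,-157,62),(-40,-155,106),(0,35,53),(0,-35,53),(0,-120,52)])/1000.
U=np.array([(418,376),(577,376),(580,188),(140,114),(294,108),(490,105)])/2.6+[50,30]
V=np.array([(585,304),(683,297),(672,190)])/4+[125,120]-.375
f=lambda v:np.r_[(proj(m,fr(*v,L))-U).ravel(),(proj(t,fr(*v,L[:3]))-V).ravel()]
s=least_squares(f,[.653,.092,.063],loss='soft_l1');k=s.x;print(k,np.degrees(k[2]),f(k).round(1))
print(fr(*k,[[-.04,-.155,.088],[-.12,-.096,.062],[-.055,-.096,.158],[-.13,0,.055]]))
np.save("k.npy",k)
```

```text
[0.65003048 0.0910524  0.07783957] 4.45987880215246 [-0.6  0.8  0.4 -0.3 -1.9  0.3  0.5  0.1  0.5 -0.3 -0.2 -1.3  0.2  0.9
  0.2  0.9  1.1 -1.1]
[[ 0.62220455 -0.0665887   0.088     ]
 [ 0.53785889 -0.01398823  0.062     ]
 [ 0.60266207 -0.00893377  0.158     ]
 [ 0.52042412  0.08094348  0.055     ]]
```

The refit residuals are about 1 px, giving the keeper at (0.650, 0.091), yaw 4.46°. I'll turn the tool, close the gripper and go down beside the fin.

Emit:
drive_tool:
  increments:
    - [[-1,0.33,-0.1,0,0.025],[-1,0.66,-0.21,0,0.05],[-1,0.66,-0.21,0,0.075],[-1,0.66,-0.21,0,0.1],[-1,0.66,-0.21,0,0.124]]

```text
time_s: 2.9
tcp_pos: [0.6193, -0.0326, 0.2376]
eef_rot: [-180.0, 0.0, -41.2]
contact_force: [0.4, 0.2, -0.2]
gripper_width: 0.0428
gripper_force: 0.0
```

Emit:
drive_tool:
  increments:
    - [[-1,0,0,0.2,0.025],[-1,0,0,0.4,0.05],[-1,0,0,0.6,0.075],[-1,0,0,0.8,0.1],[-1,0,0,0.9,0.1235]]

```text
time_s: 3.52
tcp_pos: [0.6186, -0.0327, 0.1283]
eef_rot: [179.9, 0.0, -85.7]
contact_force: [0.2, 0.6, 0.3]
gripper_width: 0.0007
gripper_force: 0.0
```

Emit:
drive_tool:
  increments:
    - [[-1,0,0,0,0]]

```text
time_s: 3.65
tcp_pos: [0.6186, -0.033, 0.1288]
eef_rot: [179.9, -0.0, -85.4]
contact_force: [1.1, 0.4, 0.3]
gripper_width: 0.0004
gripper_force: 0.0
```

Emit:
drive_tool:
  increments:
    - [[-1,0,0,0.17,0],[-1,0,0,0.34,0],[-1,0,0,0.34,0]]

```text
time_s: 4.03
tcp_pos: [0.6187, -0.0336, 0.0883]
eef_rot: [179.9, -0.0, -85.3]
contact_force: [0.4, 0.2, 1.0]
gripper_width: 0.0004
gripper_force: 0.0
```

Emit:
drive_tool:
  increments:
    - [[-1,0.1,0,0,0],[-1,0.18,0,0,0],[-1,0.26,0,0,0],[-1,0.33,0,0,0],[-1,0.36,0,0,0]]

```text
time_s: 4.65
tcp_pos: [0.6229, -0.078, 0.0889]
eef_rot: [-180.0, 0.0, -85.5]
contact_force: [1.2, 1.4, 1.2]
gripper_width: 0.0005
gripper_force: 0.8
```

Emit:
drive_tool:
  increments:
    - [[-1,0.02,0,0,0],[-1,0.04,0,0,0],[-1,0.04,0,0,0]]

```text
time_s: 5.03
tcp_pos: [0.623, -0.0808, 0.0887]
eef_rot: [-180.0, 0.1, -85.4]
contact_force: [-1.0, 8.2, 0.7]
gripper_width: 0.0006
gripper_force: 3.6
```

Run:
```python
from h import *
a=capture("top");b=capture("side");s=r.get_state();print(s["tcp_pos"],s["contact_force"])
m=camera_model("wrist");w=capture("wrist")
A=cv2.resize(a[120:220,220:330],None,fx=3.5,fy=3.5);W=w[30:230,100:400]
cv2.imwrite("pics/t2.png",np.hstack([A[:350],cv2.resize(W,(400,350))])[...,::-1])
```

```text
[ 0.62299984 -0.08079757  0.08862832] [-1.42121517  6.76471534  0.70424361]
```

View pics/t2.png

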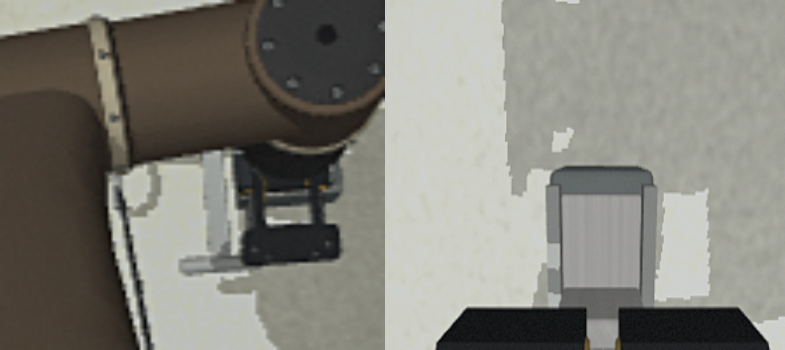

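The 7 N reading shows the tab is at its stop, and the view shows the tongue fully out. Next is the lever bar.

Emit:
drive_tool:
  increments:
    - [[-1,-0.08,0,0,0],[-1,-0.1,0,-0.3,0],[0,-0.2,0.1,-0.5,0],[0,-0.61,0.66,-0.5,0],[0,-0.61,0.66,-0.5,0]]

```text
time_s: 5.8
tcp_pos: [0.5357, -0.0144, 0.1489]
eef_rot: [180.0, 0.0, -85.4]
contact_force: [0.6, -0.0, 0.6]
gripper_width: 0.0249
gripper_force: 0.0
```

Emit:
drive_tool:
  increments:
    - [[0,0,0,0,0],[0,0,0,0,0]]

```text
time_s: 6.05
tcp_pos: [0.539, -0.0153, 0.1489]
eef_rot: [-180.0, -0.0, -85.4]
contact_force: [-0.3, -0.3, 0.1]
gripper_width: 0.0422
gripper_force: 0.0
```

Run:
```python
from h import *
k=np.load("k.npy");m=camera_model("wrist");w=capture("wrist");s=r.get_state();print(s["tcp_pos"],s["eef_rot"],s["gripper_width"])
print(proj(m,fr(*k,[[-.12,-.083,.062],[-.12,-.12,.062],[-.12,-.157,.062],[-.04,-.185,.106]])).round())
cv2.imwrite("pics/w3.png",w[...,::-1])
```

```text
[ 0.53906722 -0.01545881  0.14871645] [-1.79993103e+02 -1.70240945e-02 -8.54486532e+01] 0.04249462101915121
[[264. 210.]
 [264. 169.]
 [264. 125.]
 [143.  84.]]
```

View pics/w3.png

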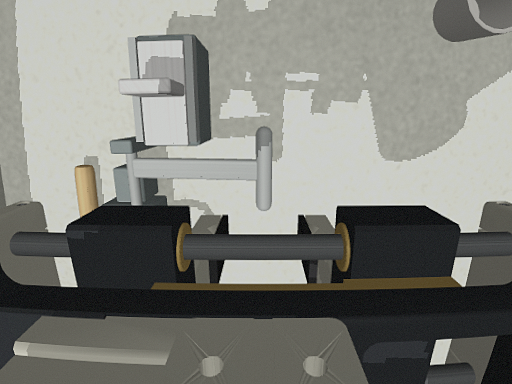

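The bar matches the prediction exactly: predicted columns 264, rows 125–210, and seen at 264, 127–210. The fin has moved to (145,87), so the tab is released. I'll go down, grip the bar and lift it along its arc.

Emit:
drive_tool:
  increments:
    - [[0,0,0.01,0.4,0],[0,0,0.01,0.8,0],[0,0,0.01,0.8,0]]

```text
time_s: 6.48
tcp_pos: [0.535, -0.0167, 0.0494]
eef_rot: [179.6, -0.1, -85.5]
contact_force: [-0.8, 0.7, 0.9]
gripper_width: 0.0438
gripper_force: 0.0
```

Emit:
drive_tool:
  increments:
    - [[-1,0,0,0,0],[-1,0,0,0,0],[-1,0,0,0,0],[-1,0,0,0,0]]
  squeeze: 25

```text
time_s: 6.98
tcp_pos: [0.5382, -0.0152, 0.0539]
eef_rot: [-179.8, 0.0, -85.4]
contact_force: [1.5, 0.3, 2.2]
gripper_width: 0.0132
gripper_force: 25.0
```

Emit:
drive_tool:
  increments:
    - [[-1,-0.02,-0.02,-0.12,0],[-1,0,-0.056,-0.244,0],[-1,0,-0.106,-0.36,0],[-1,0,-0.171,-0.467,0]]

```text
time_s: 7.48
tcp_pos: [0.5563, -0.0135, 0.109]
eef_rot: [179.8, 0.0, -85.5]
contact_force: [-4.5, 4.8, -2.2]
gripper_width: 0.0133
gripper_force: 25.0
```

Emit:
drive_tool:
  increments:
    - [[-1,0,-0.076,-0.1,0],[-1,0,-0.166,-0.19,0],[-1,0,-0.264,-0.265,0],[-1,0,-0.36,-0.325,0],[-1,0,-0.36,-0.325,0]]

```text
time_s: 8.1
tcp_pos: [0.6022, -0.0102, 0.1505]
eef_rot: [-179.9, -0.0, -85.4]
contact_force: [-4.1, 2.6, 10.4]
gripper_width: 0.0134
gripper_force: 25.0
```

Emit:
drive_tool:
  increments:
    - [[0.1,0,0,0,0],[0.1,0,0,0,0],[0.1,0,0,0,0]]

```text
time_s: 8.48
tcp_pos: [0.6005, -0.0105, 0.1477]
eef_rot: [180.0, -0.0, -85.5]
contact_force: [0.4, 0.5, 0.9]
gripper_width: 0.0376
gripper_force: 0.0
```

Emit:
drive_tool:
  increments:
    - [[0.1,0,0,-0.35,0],[0.1,0,0,-0.7,0],[0.1,0,0,-0.7,0]]

```text
time_s: 8.85
tcp_pos: [0.6025, -0.0103, 0.2356]
eef_rot: [-179.6, 0.0, -85.4]
contact_force: [-0.3, -0.4, -0.6]
gripper_width: 0.048
gripper_force: 0.0
```

Run:
```python
from h import *
m=camera_model("wrist");s=r.get_state();w=capture("wrist");print(s["tcp_pos"],s["eef_rot"],s["time_s"])
b=capture("side")
k=np.load("k.npy");print(proj(m,fr(*k,[[-.055,-.12,.158]])),proj(camera_model("side"),fr(*k,[[-.055,-.12,.158],[-.12,-.12,.062]])))
cv2.imwrite("pics/s4.png",np.hstack([cv2.resize(b[120:260,200:360],None,fx=2.5,fy=2.5),cv2.resize(w[:230,60:320],(395,350))])[...,::-1])
```

```text
[ 0.60251966 -0.01026037  0.23558484] [-1.79643946e+02  1.64361500e-02 -8.54256968e+01] 8.85
[[262.74777704 171.03223191]] [[283.64781792 174.49036776]
 [268.10787149 210.84389704]]
```

View pics/s4.png

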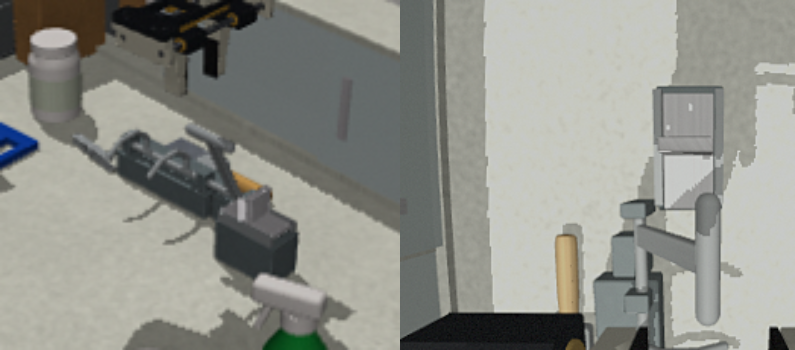

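The lever is fully open: the bar is at side pixel (284,175), as predicted. Next is the basket. I'll refine its pose numerically from its blue silhouette while over it.

Emit:
drive_tool:
  increments:
    - [[1,-0.47,0.1,0,0],[1,-0.94,0.21,0,0],[1,-0.94,0.21,0,0]]

```text
time_s: 9.32
tcp_pos: [0.5651, 0.1028, 0.2305]
eef_rot: [179.9, -0.0, -85.2]
contact_force: [-1.4, -0.6, -0.4]
gripper_width: 0.0725
gripper_force: 0.0
```

Emit:
drive_tool:
  increments:
    - [[1,-0.47,0.1,0,0],[1,-0.94,0.21,0,0],[1,-0.94,0.21,0,0]]

```text
time_s: 9.7
tcp_pos: [0.5314, 0.2128, 0.2305]
eef_rot: [179.9, -0.1, -85.3]
contact_force: [1.0, -0.7, 0.1]
gripper_width: 0.0873
gripper_force: 0.0
```

Emit:
drive_tool:
  increments:
    - [[1,-0.47,0.1,0,0],[1,-0.94,0.21,0,0],[1,-0.94,0.21,0,0]]

```text
time_s: 10.07
tcp_pos: [0.4977, 0.3227, 0.2304]
eef_rot: [179.9, -0.1, -85.3]
contact_force: [0.1, -0.7, -0.8]
gripper_width: 0.0875
gripper_force: 0.0
```

Emit:
drive_tool:
  increments:
    - [[1,-0.47,0.1,0,0],[1,-0.94,0.21,0,0],[1,-0.94,0.21,0,0],[1,-0.94,0.21,0,0]]

```text
time_s: 10.58
tcp_pos: [0.4648, 0.4301, 0.2308]
eef_rot: [179.9, -0.1, -85.5]
contact_force: [-0.7, -0.1, 0.7]
gripper_width: 0.0879
gripper_force: 0.0
```

```bash
cat >> h.py <<'E'
def box(x0,x1,y0,y1,z0,z1):return [(x,y,z) for x in(x0,x1) for y in(y0,y1) for z in(z0,z1)]
BOX=[box(-45,45,-60,60,0,75),box(-48,48,-63,63,75,83),box(-6,6,-32,32,83,113),box(45,118,-62,62,0,12)]
SL=[[(52,y-14),(95,y-14),(95,y+14),(52,y+14)] for y in(-35,35)]
def sil(m,v,S=4,shape=(384,512)):
    M=np.zeros((shape[0]*S,shape[1]*S),np.uint8)
    pr=lambda P:((proj(m,fr(v[0],v[1],v[2],np.array(P)/1000.)+[0,0,v[3] if len(v)>3 else 0])+.5)*S).round().astype(np.int32)
    cv2.fillConvexPoly(M,cv2.convexHull(pr(BOX[3])),1)
    for s in SL:
        a=np.zeros_like(M);b=np.zeros_like(M)
        cv2.fillConvexPoly(a,pr([(x,y,12) for x,y in s]),1);cv2.fillConvexPoly(b,pr([(x,y,0) for x,y in s]),1);M[(a&b)>0]=0
    for B in BOX[:3]:cv2.fillConvexPoly(M,cv2.convexHull(pr(B)),1)
    return cv2.resize(M.astype(np.float32),shape[::-1],interpolation=cv2.INTER_AREA)
def blue(a): # RGB
    h=cv2.cvtColor(a,cv2.COLOR_RGB2HSV);return ((abs(h[...,0].astype(int)-112)<16)&(h[...,1]>140)&(h[...,2]>15)).astype(np.float32)
def fitb(ms,v0):
    from scipy.optimize import minimize
    def c(d):
        v=np.array(v0)+np.array(d)/1000.
        return sum((abs(sil(m,v)-b)*w).sum() for m,b,w in ms)
    r_=minimize(c,[0,0,0],method="Nelder-Mead",options=dict(initial_simplex=[[0,0,0],[6,0,0],[0,6,0],[0,0,40]],xatol=.1,fatol=.5))
    return np.array(v0)+r_.x/1000.,r_.fun
E
python3 - <<'E'
from h import *
m=camera_model("wrist");s=r.get_state();w=capture("wrist");print(s["tcp_pos"],s["eef_rot"],s["time_s"])
cv2.imwrite("pics/w5.png",w[...,::-1])
v0=[.47452,.34163,.09328]
t=camera_model("top");a=cv2.imread("pics/top.png")[...,::-1].copy();b=blue(a)
W=np.zeros((384,512));W[165:245,115:200]=1
print("top",b[W>0].sum(),fitb([(t,b,W)],v0))
bw=blue(w);ys,xs=np.nonzero(bw);print(bw.sum(),xs.min(),xs.max(),ys.min(),ys.max(),proj(m,fr(*v0,np.array(BOX[1]+BOX[3])/1000.)).round().tolist())
W2=np.zeros((384,512));W2[:200]=1
print("wrist",fitb([(m,bw,W2)],v0))
E
```

```text
[0.46477841 0.43009671 0.23078993] [ 1.79931808e+02 -1.01734029e-01 -8.54761335e+01] 10.575
top 1994.0 (array([0.47515718, 0.34486102, 0.08991627]), np.float64(164.5))
33597.0 17 511 30 378 [[306.0, 30.0], [308.0, 27.0], [304.0, 154.0], [305.0, 155.0], [211.0, 31.0], [210.0, 29.0], [217.0, 155.0], [216.0, 156.0], [224.0, 50.0], [223.0, 47.0], [228.0, 147.0], [227.0, 148.0], [167.0, 52.0], [164.0, 49.0], [175.0, 148.0], [172.0, 149.0]]
wrist (array([0.47261694, 0.34342083, 0.08560533]), np.float64(18566.5))
```

The silhouette fit puts the basket at about (0.473, 0.3435), yaw 5.0°. Now I'll grip the fin.

Emit:
drive_tool:
  increments:
    - [[1,0.4,0,0,0],[1,0.725,-0.01,0.2,0],[1,0.725,-0.01,0.5,0],[1,0.725,-0.01,0.5,0]]

```text
time_s: 11.12
tcp_pos: [0.472, 0.3417, 0.1699]
eef_rot: [179.8, -0.2, -85.6]
contact_force: [0.7, 0.3, 0.5]
gripper_width: 0.0877
gripper_force: 0.0
```

Emit:
drive_tool:
  increments:
    - [[1,0,0,0.3,0],[1,0,0,0.5,0],[1,0,0,0.6,0],[1,0,0,0.6,0]]

```text
time_s: 11.62
tcp_pos: [0.4729, 0.3448, 0.1001]
eef_rot: [180.0, -0.0, -85.4]
contact_force: [-0.3, -0.7, 1.0]
gripper_width: 0.0878
gripper_force: 0.0
```

Emit:
drive_tool:
  increments:
    - [[-1,0,0,0,0],[-1,0,0,0,0],[-1,0,0,0,0],[-1,0,0,0,0],[-1,0,0,0,0]]
  squeeze: 30

```text
time_s: 12.25
tcp_pos: [0.4725, 0.3448, 0.0999]
eef_rot: [-180.0, 0.0, -85.4]
contact_force: [-0.6, -0.2, -0.1]
gripper_width: 0.0435
gripper_force: 0.0
```

Emit:
drive_tool:
  increments:
    - [[-1,0,0,0,0]]

```text
time_s: 12.38
tcp_pos: [0.4725, 0.3448, 0.0998]
eef_rot: [180.0, -0.0, -85.4]
contact_force: [0.2, 0.5, 0.3]
gripper_width: 0.0329
gripper_force: 0.0
```

Emit:
drive_tool:
  increments:
    - [[-1,0,0,0,0],[-1,0,0,0,0],[-1,0,0,0,0],[-1,0,0,0,0]]

```text
time_s: 12.88
tcp_pos: [0.4725, 0.3448, 0.0998]
eef_rot: [180.0, -0.0, -85.5]
contact_force: [-0.5, 0.4, -0.4]
gripper_width: 0.0114
gripper_force: 30.0
```

Emit:
drive_tool:
  increments:
    - [[-1,0,0,-0.1,0],[-1,0,0,-0.25,0],[-1,0,0,-0.25,0]]

```text
time_s: 13.25
tcp_pos: [0.4731, 0.3455, 0.1313]
eef_rot: [-179.9, 0.1, -85.4]
contact_force: [-0.2, 0.7, -4.6]
gripper_width: 0.0117
gripper_force: 30.0
```

Run:
```python
from h import *
s=r.get_state();print(s["tcp_pos"],s["eef_rot"],s["gripper_width"],s["contact_force"],s["moment"])
k=np.load("k.npy");p=fr(*k,[[-.21,0,0]])[0];d=p-s["tcp_pos"];y=np.radians(s["eef_rot"][2])
print(p,"scaled",(d[0]*np.cos(y)+d[1]*np.sin(y))/.12,(d[0]*np.sin(y)-d[1]*np.cos(y))/.12)
```

```text
[0.47307462 0.34549767 0.13132578] [-1.79892648e+02  1.14263333e-01 -8.54387411e+01] 0.01172412460838853 [-0.23730126  0.74567446 -4.59383717] [0.11437035 0.03136532 0.04541622]
[0.44066635 0.0747226  0.        ] scaled 2.2278352402878596 0.448658267013153
```

Emit:
drive_tool:
  increments:
    - [[-1,0.2,0.1,0,0],[-1,0.45,0.2,0,0],[-1,0.74,0.25,0,0],[-1,0.74,0.25,0,0]]

```text
time_s: 13.75
tcp_pos: [0.4484, 0.2514, 0.1292]
eef_rot: [179.9, -0.1, -85.6]
contact_force: [0.5, 1.3, -4.3]
gripper_width: 0.0116
gripper_force: 30.0
```

Emit:
drive_tool:
  increments:
    - [[-1,0.25,0.05,0,0],[-1,0.5,0.1,0,0],[-1,0.74,0.2,0,0],[-1,0.74,0.2,0,0]]

```text
time_s: 14.25
tcp_pos: [0.4315, 0.1613, 0.1294]
eef_rot: [179.9, -0.0, -85.5]
contact_force: [-0.3, 0.5, -3.3]
gripper_width: 0.0119
gripper_force: 30.0
```

Emit:
drive_tool:
  increments:
    - [[-1,0.3,0,0,0],[-1,0.55,0,0,0],[-1,0.74,0,0,0],[-1,0.74,0,0,0],[-1,0.74,0,0,0]]

```text
time_s: 14.88
tcp_pos: [0.4401, 0.0754, 0.1298]
eef_rot: [-180.0, 0.0, -85.5]
contact_force: [0.3, 0.6, -4.7]
gripper_width: 0.0119
gripper_force: 30.0
```

Run:
```python
from h import *
s=r.get_state();m=camera_model("wrist");w=capture("wrist");a=capture("top");b=capture("side");S=camera_model("side");t=camera_model("top")
print(s["tcp_pos"],s["eef_rot"],s["gripper_width"],s["contact_force"],s["time_s"])
k=np.load("k.npy");p=s["tcp_pos"];c,q=np.cos(k[2]),np.sin(k[2]);d=p[:2]-k[:2];print("keeper frame",c*d[0]+q*d[1],-q*d[0]+c*d[1])
z=p[2]-.0998
v0=[p[0],p[1],.085,z]
from scipy.optimize import minimize
# side fit window around basket
pr=proj(S,fr(*v0[:3],np.array(sum(BOX,[]))/1000.)+[0,0,z]);lo=pr.min(0).astype(int)-12;hi=pr.max(0).astype(int)+12
W=np.zeros((384,512));W[max(lo[1],0):hi[1],max(lo[0],0):hi[0]]=1
bs=blue(b);print(lo,hi,(bs*W).sum(),sil(S,v0).sum())
def f2(v,m,b):
    r_=minimize(lambda d:(abs(sil(m,np.r_[v[0]+d[0]/1e3,v[1]+d[1]/1e3,v[2]+d[2]/1e3,v[3]])-b)*W).sum(),[0,0,0],method="Nelder-Mead",options=dict(initial_simplex=[[0,0,0],[6,0,0],[0,6,0],[0,0,40]],xatol=.1,fatol=.5));return r_.x,r_.fun
print(f2(v0,S,bs))
cv2.imwrite("pics/s6.png",np.hstack([cv2.resize(b[100:300,150:350],(400,400)),cv2.resize(a[120:260,180:320],(400,400))])[...,::-1])
```

```text
[0.44014148 0.07542569 0.1298118 ] [-1.79977497e+02  1.36746628e-02 -8.54591930e+01] 0.011916731949656272 [ 0.25200886  0.55862441 -4.72519036] 14.875
keeper frame -0.21046860875533574 0.0007417782877427725
[178 166] [271 243] 1604.0 2123.375
(array([  0.54275442,   1.08341371, -15.54916124]), np.float64(514.8125))
```

View pics/s6.png

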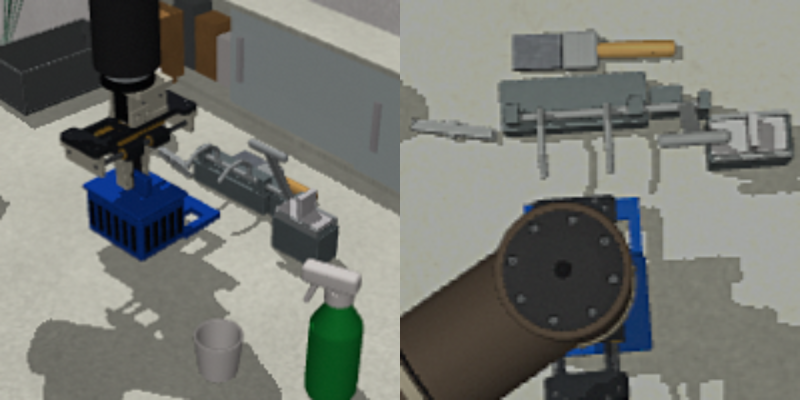

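Run:
```python
from h import *
t=camera_model("top");k=np.load("k.npy");c,q=np.cos(k[2]),np.sin(k[2])
K=lambda p:(c*(p[0]-k[0])+q*(p[1]-k[1]),-q*(p[0]-k[0])+c*(p[1]-k[1]))
g=lambda u,v,z:K(at(t,(u/400*140+180-.3,v/400*140+120-.3),z))
print("foot corner",g(639,198,.042),"lid right",g(650,262,.113),g(651,350,.113))
print("arches",g(544,176,.07),g(608,172,.07),"shaft pts",g(541,112,.055),g(607,110,.055))
```

```text
foot corner (np.float64(-0.12358150026444618), np.float64(-0.4865317270198997)) lid right (np.float64(-0.19727558938885037), np.float64(-0.46935206507449956)) (np.float64(-0.2851133598175064), np.float64(-0.46053640992784284))
arches (np.float64(-0.09646897207421981), np.float64(-0.3820958180615769)) (np.float64(-0.09710962750411967), np.float64(-0.44904726201048106)) shaft pts (np.float64(-0.025595515502579835), np.float64(-0.3892388775754233)) (np.float64(-0.028604870778994228), np.float64(-0.45914208063686734))
```

Run:
```python
from h import *
t=camera_model("top");k=np.load("k.npy");c,q=np.cos(k[2]),np.sin(k[2])
K=lambda p:np.round((c*(p[0]-k[0])+q*(p[1]-k[1]),-q*(p[0]-k[0])+c*(p[1]-k[1])),4)
g=lambda u,v,z:K(at(t,((u-400)/400*140+180-.3,v/400*140+120-.3),z))
print("foot corner",g(639,198,.042),"lid right",g(650,262,.113),g(651,350,.113))
print("arches",g(544,176,.07),g(608,172,.07),"shaft pts",g(541,112,.055),g(607,110,.055))
```

```text
foot corner [-0.0927 -0.0619] lid right [-0.1684 -0.0673] [-0.2569 -0.0618]
arches [-0.066   0.0364] [-0.0667 -0.031 ] shaft pts [0.0055 0.036 ] [ 0.0026 -0.0345]
```

The basket is centred within 2 mm and square to the keeper, and the foot edge is where expected. I'll lower it and slide it in.

Emit:
drive_tool:
  increments:
    - [[-1,0,0,0.1,0],[-1,0,0,0.2,0],[-1,0,0,0.235,0],[-1,0,0,0.235,0]]

```text
time_s: 15.52
tcp_pos: [0.4397, 0.0749, 0.1011]
eef_rot: [180.0, -0.0, -85.4]
contact_force: [-0.0, 0.7, -4.5]
gripper_width: 0.0116
gripper_force: 30.0
```

Emit:
drive_tool:
  increments:
    - [[-1,0,-0.15,0,0],[-1,0,-0.3,0,0],[-1,0,-0.45,0,0],[-1,0,-0.6,0,0],[-1,0,-0.6,0,0]]

```text
time_s: 16.15
tcp_pos: [0.5135, 0.0808, 0.1013]
eef_rot: [-180.0, -0.0, -85.5]
contact_force: [-0.0, 0.1, -4.8]
gripper_width: 0.012
gripper_force: 30.0
```

Emit:
drive_tool:
  increments:
    - [[-1,0,-0.03,0,0],[-1,0,-0.06,0,0],[-1,0,-0.08,0.01,0],[-1,0,-0.08,0.017,0],[-1,0,-0.08,0.017,0]]

```text
time_s: 16.77
tcp_pos: [0.5208, 0.0817, 0.1002]
eef_rot: [180.0, 0.0, -85.4]
contact_force: [-4.2, 2.6, 4.3]
gripper_width: 0.0116
gripper_force: 30.0
```

There is contact with both block and shelf (−4 N in x, +4 N in z), with the foot at keeper x ≈ −12 mm. I'll give it a small extra push, release, retreat and check.

Emit:
drive_tool:
  increments:
    - [[-1,0,-0.01,0,0],[-1,0,-0.01,0,0],[-1,0,-0.01,0,0]]

```text
time_s: 17.15
tcp_pos: [0.5209, 0.0817, 0.1002]
eef_rot: [179.9, 0.0, -85.4]
contact_force: [-11.0, 3.9, 8.5]
gripper_width: 0.0121
gripper_force: 30.0
```

Emit:
drive_tool:
  increments:
    - [[0.2,0,0,0,0],[0.2,0,0,0,0],[0.2,0,0,0,0],[0.2,0,0,0,0]]

```text
time_s: 17.65
tcp_pos: [0.5225, 0.0815, 0.0996]
eef_rot: [-180.0, -0.0, -85.5]
contact_force: [-0.8, 0.7, -0.3]
gripper_width: 0.0458
gripper_force: 0.0
```

Emit:
drive_tool:
  increments:
    - [[0.2,0,0,-0.3,0],[0.2,0,0,-0.6,0],[0.2,0,0,-0.95,0],[-1,0,0,-0.95,0]]

```text
time_s: 18.15
tcp_pos: [0.5243, 0.0822, 0.2171]
eef_rot: [-179.6, 0.1, -85.4]
contact_force: [-0.2, -0.6, -0.8]
gripper_width: 0.0469
gripper_force: 0.0
```

Emit:
drive_tool:
  increments:
    - [[-1,0.45,0,0,0],[-1,0.9,0,0,0],[-1,0.9,0,0,0],[-1,0.9,0,0,0]]

```text
time_s: 18.65
tcp_pos: [0.5307, -0.0264, 0.213]
eef_rot: [180.0, -0.0, -85.5]
contact_force: [-0.7, -0.5, 0.5]
gripper_width: 0.0083
gripper_force: 0.0
```

Run:
```python
from h import *
s=r.get_state();k=np.load("k.npy");c,q=np.cos(k[2]),np.sin(k[2])
K=lambda p:np.round((c*(p[0]-k[0])+q*(p[1]-k[1]),-q*(p[0]-k[0])+c*(p[1]-k[1])),4)
print(s["tcp_pos"],s["eef_rot"],K(s["tcp_pos"]),s["time_s"],s["gripper_width"])
h=fr(*k,[[-.13,0,0]])[0];v0=[h[0],h[1],k[2]]
S=camera_model("side");b=capture("side")
pr=proj(S,fr(*v0,np.array(sum(BOX,[]))/1000.));lo=pr.min(0).astype(int)-10;hi=pr.max(0).astype(int)+10
W=np.zeros((384,512));W[lo[1]:hi[1],lo[0]:hi[0]]=1
v,f=fitb([(S,blue(b),W)],v0);print("basket",K(v),v[2]-k[2],f,sil(S,v0).sum())
cv2.imwrite("pics/s7.png",cv2.resize(b[110:290,180:360],(720,560))[...,::-1][:560])
```

```text
[ 0.53070304 -0.02642022  0.21297736] [ 1.79955477e+02 -3.88015364e-05 -8.55211931e+01] [-0.1281 -0.1078] 18.65 0.008348322445497287
basket [-0.1293 -0.001 ] 0.022321923582533154 309.3125 1946.25
```

The side-view fit puts the basket home: centre at keeper (−129, −1) mm, yaw error 0.02 rad. Next I'll press the lever down with closed fingers along the arc.

Emit:
drive_tool:
  increments:
    - [[-1,0.1,-0.3,0,0],[-1,0.1,-0.61,0,0],[-1,0.1,-0.61,0.15,0],[-1,0.1,-0.61,0.27,0],[-1,0.1,-0.61,0.27,0]]

```text
time_s: 19.32
tcp_pos: [0.6037, -0.0317, 0.1797]
eef_rot: [179.8, -0.0, -85.4]
contact_force: [0.1, -0.6, -0.9]
gripper_width: 0.0006
gripper_force: 0.0
```

Emit:
drive_tool:
  increments:
    - [[-1,0,0.05,0.07,0],[-1,0,0.087,0.1,0],[-1,0,0.207,0.19,0],[-1,0,0.313,0.3,0],[-1,0,0.4,0.42,0]]

```text
time_s: 19.95
tcp_pos: [0.552, -0.0366, 0.1313]
eef_rot: [179.7, 0.0, -85.5]
contact_force: [-12.9, 2.1, 6.5]
gripper_width: 0.0008
gripper_force: 5.1
```

Emit:
drive_tool:
  increments:
    - [[-1,0,0.07,0.13,0],[-1,0,0.12,0.27,0],[-1,0,0.144,0.4,0],[-1,0,0.144,0.43,0],[-1,0,0.144,0.43,0]]

```text
time_s: 20.58
tcp_pos: [0.5386, -0.0376, 0.0803]
eef_rot: [179.9, -0.0, -85.4]
contact_force: [-5.9, 0.1, 8.1]
gripper_width: 0.0006
gripper_force: 4.0
```

Run:
```python
from h import *
s=r.get_state();k=np.load("k.npy");c,q=np.cos(k[2]),np.sin(k[2])
K=lambda p:np.round((c*(p[0]-k[0])+q*(p[1]-k[1]),-q*(p[0]-k[0])+c*(p[1]-k[1])),4)
print(s["tcp_pos"],K(s["tcp_pos"]),s["contact_force"],s["time_s"])
```

```text
[ 0.53863991 -0.03758709  0.08025963] [-0.1211 -0.1196] [-5.93184541  0.14938982  8.10607629] 20.575
```

Emit:
drive_tool:
  increments:
    - [[-1,0,0,0.02,0],[-1,0,0,0.02,0],[-1,0,0,0.02,0]]

```text
time_s: 20.95
tcp_pos: [0.5388, -0.0377, 0.0796]
eef_rot: [180.0, -0.0, -85.4]
contact_force: [-12.0, 2.2, 25.4]
gripper_width: 0.0006
gripper_force: 12.7
```

Emit:
drive_tool:
  increments:
    - [[-1,0,0,-0.4,0],[-1,0,0,-0.95,0],[-1,0,0,-0.95,0],[-1,0,0,-0.95,0]]

```text
time_s: 21.45
tcp_pos: [0.5397, -0.0373, 0.1917]
eef_rot: [-179.9, 0.0, -85.5]
contact_force: [-0.8, -0.9, -0.3]
gripper_width: 0.0004
gripper_force: 0.0
```

Emit:
drive_tool:
  increments:
    - [[-1,0.4,0.3,-0.3,0],[-1,0.7,0.6,-0.3,0],[-1,0.7,0.6,-0.3,0],[-1,0.7,0.6,-0.3,0]]

```text
time_s: 21.95
tcp_pos: [0.4742, -0.127, 0.2259]
eef_rot: [179.9, 0.0, -85.5]
contact_force: [0.3, 0.7, 0.4]
gripper_width: 0.0006
gripper_force: 0.0
```

Run:
```python
from h import *
s=r.get_state();k=np.load("k.npy");print(s["tcp_pos"],s["contact_force"],s["time_s"])
b=capture("side");a=capture("top");S=camera_model("side");t=camera_model("top")
P=fr(*k,[[-.12,-.12,.062],[-.118,-.12,.084]])
print("top bar",(proj(t,P)-[180,120])*400/140+[400,0],"side",(proj(S,P)-[150,100])*2)
c,q=np.cos(k[2]),np.sin(k[2])
K=lambda p:np.round((c*(p[0]-k[0])+q*(p[1]-k[1]),-q*(p[0]-k[0])+c*(p[1]-k[1])),4)
h=fr(*k,[[-.13,0,0]])[0];v0=[h[0],h[1],k[2]]
for m,i in((S,b),(t,a)):
    pr=proj(m,fr(*v0,np.array(sum(BOX,[]))/1000.));lo=pr.min(0).astype(int)-10;hi=pr.max(0).astype(int)+10
    W=np.zeros((384,512));W[lo[1]:hi[1],lo[0]:hi[0]]=1
    v,f=fitb([(m,blue(i),W)],v0);print("basket",K(v),v[2]-k[2],f)
cv2.imwrite("pics/s8.png",np.hstack([cv2.resize(b[100:300,150:350],(400,400)),cv2.resize(a[120:260,180:320],(400,400))])[...,::-1])
```

```text
[ 0.47421782 -0.12704766  0.22591289] [0.26166985 0.73868655 0.43561894] 21.95
top bar [[695.1452021  216.20923152]
 [695.91023742 211.73100312]] side [[236.21574298 221.68779408]
 [237.3225343  208.73455955]]
basket [-0.1276  0.0013] 0.008186594435871053 405.375
basket [-0.1268 -0.0018] 0.024246874484009043 1551.5625
```

View pics/s8.png

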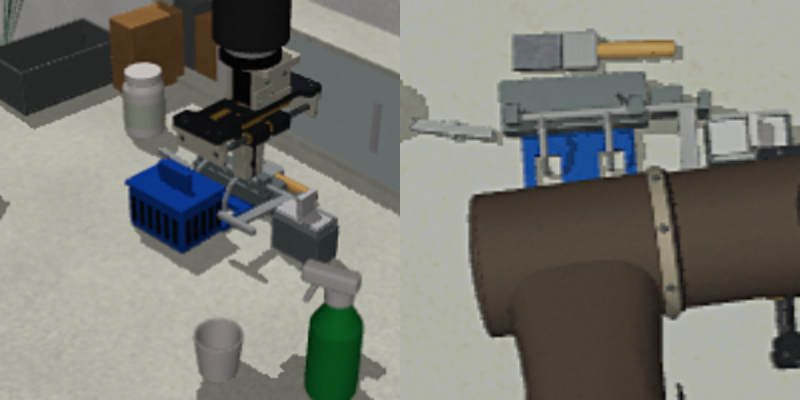

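The final views show the bar down at side pixel (236,221), matching the prediction for a closed lever. Both arches go through the slots, the foot is against the block, and the arm is clear. I'm handing in the job.

```bash
python3 -c "
from plant import job
print(job.close_job())"
```

```text
the job is handed in; nothing more can be done
None
```

I locked the small basket into the keeper and handed the job in at about 22 s of the 72 s limit: lever down, arches through the slots, foot against the block, and the arm clear of everything. The hand-in returned no verdict, so this rests on the final camera check.

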